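# Free the seized heating block of a dry bath

### The job

Take the round cover off the dry-block heater by its knob, set it rim down, fully home, in the pocket of the white parking dish and let go. Then take the stuck aluminium block by its T-handle, rock it from side to side across the bar until both side shoes are pushed back and it comes free, and lift it just clear of the heater, upright above its well. Finish while holding it still there, and leave the other things on the bench where they are.

Things in the scene. Friction and masses are not known exactly. Their poses are not given: they have to be found in the camera images.
- heater: Dry-block heater, fixed, off-white, 190 mm (its x, -105 to +85) by 170 mm (y) by 80 mm high. Origin: on the bench under its well's centre; z up; its control panel faces -x. The well is 63 mm (x) by 68 mm (y) at the deck, its floor 20 mm above the bench. A recess in the floor, 10 mm deep, 42 mm wide in y, holds the block's foot: the block cannot shift sideways, only lean to +y or -y.
- well (a point): Point at the centre of the well's mouth, level with the heater's deck (80 mm above the bench); axes as the heater's.
- shoe_a (a joint): Dark steel retaining shoe on the well's +y side, 0 to 0.008 m, grows outwards, starts at 0 to 1 mm. No spring: about 18 N slides it and it stays. Its lip, 45 to 52 mm above the well floor, edge 21.5 mm from the well's centre plane at 0, hooks over the block's flange (edge at 24 mm): a straight pull only jams (3 mm of play). From 3 mm on the lip is clear. Fingers cannot reach it.
- shoe_b (a joint): The same shoe on the -y side, same values. Leaning the block to +y pushes shoe_a out, leaning to -y pushes shoe_b: 0.10 rad of lean pushes a shoe 2 to 3 mm, 0.15 rad 4 to 5 mm; the lean is limited mechanically to about 0.2 rad.
- block: Aluminium block, loose, 0.3 to 0.5 kg, 60 mm (x) by 40 mm (y) by 62 mm high, a flange on each y side (48 mm over both, 34 to 42 mm up), dark tube holes on top and a steel T-handle. Origin: centre of its underside, z up; starts on the well floor, axes parallel to the heater's. It leans about its foot's lower edge (y = 20 mm when leaning to +y, -20 mm to -y), taking 8 to 15 N at the bar.
- bar (a point): Centre of the block's T-bar: round steel, 14 mm thick, 46 mm long, along the block's x, 102 mm above the block's underside (122 mm above the bench at the start), on a 10 mm post. Under the cover at first. Grip it from above, firmly (40 to 80 N), fingers closing along y. A lean of a rad moves it 20 - 20 cos a + 102 sin a mm sideways and 102 cos a + 20 sin a - 102 mm up.
- cover: Grey plastic cover, a round inverted cup with a black knob, loose, 90 g, 94 mm across, 62 mm high, 4 mm wall. Origin: centre of its open rim; z points from rim to knob. It starts rim down on the heater's deck over the T-handle (origin 80 mm above the bench, within a few mm of the well's centre); lift it at least 70 mm straight up to clear the handle.
- cover_knob (a point): Grip point on the cover's knob, 80 mm above its rim on its axis. The knob is 24 mm across; it runs from 64 to 92 mm above the rim, the cover's flat top being at 62 mm.
- dish: White parking dish, fixed, a plate 130 mm square and 16 mm high with a round pocket 100 mm across and 10 mm deep in its middle. Origin: centre of its underside on the bench.
- pocket (a point): Centre of the pocket's floor, 6 mm above the bench (10 mm below the dish's top); z up. The rim of the cover stands here.
- reagent_bottle: Bystander: glass bottle with blue cap, 72 mm across, 165 mm high; origin at its underside.
- white_bottle: Bystander: white plastic bottle, 70 mm across, 160 mm high; origin at its underside.
- beaker: Bystander: glass beaker, 68 mm across, 85 mm high; origin at its underside.
- jar: Bystander: small amber jar, 54 mm across, 70 mm high; origin at its underside.
- marker: Bystander: black marker pen, 14 mm thick, 120 mm long, lying along its x between the heater and the dish; origin at its underside.
- petri_dish: Bystander: closed clear petri dish, 60 mm across, 15 mm high; origin at its underside.
- tube_rack: Bystander: white tube rack, 60 by 110 mm, 38 mm high with its tubes; origin at its underside.
Mind the look-alikes: they are no part of the job. What is shaped like the cover but pink is not meant. What is meant by the dish is not purple, and is the smaller of those in its own colour.

How it is judged:
By the outcome, as a careful person would: the job done as asked, in the order asked, and still so for the second after the job is handed in, while the arm keeps its last pose, push and grip.
It also fails if it takes over 61 s, if anything falls off the work surface, if the arm or the gripper's body presses on something with over 40 N, if the wrist force passes 120 N, or if a joint passes its speed limit or range.

### The arm

A 7-joint arm with a two-finger parallel gripper is mounted at the origin on the work surface. World frame = base frame: x ahead of the robot, y to its left, z up, the work surface at z = 0. Lengths are in m, angles in rad, forces in N, time in s.
With the tool pointing down it reaches from about 0.4 to 0.9 m from the base axis. Payload 5.5 kg.
Tool frame: the origin (TCP) lies on the centre line of the jaws, within the pads' length; the fingertips stand 19 mm ahead of it and the grasp point (between the pads) is the TCP; z points along the fingers, y is the line along which they close (so a half turn about z gives the same grasp; the last joint's range is limited). The gripper opens to 85 mm and grips with 20 to 120 N. Pads are 22 mm wide; open, the fingers measure 114 mm over their backs; the gripper's body (76 mm by 85 mm) begins 54 mm behind the grasp point. The pads swing forward as they close: fully open they stand 13 mm farther back than shut.
Start: joints at [-1.033, 0.501, -0.427, 1.55, 0.221, 1.138, -0.21], TCP at [0.176, 0.626, 0.25] pointing down, gripper open.
Joint ranges: [-2.88, 2.88], [-0.31, 2.03], [-1.54, 1.56], [0.2, 2.42], [-1.41, 4.55], [0.19, 2.02], [-2.57, 2.57]. Speed limits (rad/s): [2.57, 2.57, 3.14, 3.14, 3.14, 3.14, 3.14].

### API

Orientations are given as [roll, pitch, yaw] about the fixed x, y, z axes, in that order (R = Rz(yaw) Ry(pitch) Rx(roll)).
In Python, from station import env gives the robot as it stands.
- The arm moves only by the shell command python3 -m handwheel 'ROWS' [FORCE]. ROWS is JSON, a list of rows, each a list of 3 entries, a list of its own where there are three numbers: the turn, a rotation vector about the tool's x, y, z in rad, then the shift along the tool's x, y, z in cm, then the finger opening in cm, from 0 to 8.54. A call has 1 to 5 rows; each row shifts and turns the commanded pose from where the row before left it, along the tool's axes as they then stand; what a row does not reach is not made up. A row lasts 1/10 s, in which the tool goes at most 50 mm and 8.59 degrees, less where a joint would pass 70% of its speed; a pose out of reach is approached as far as the arm can. A call with a gripper value outside its range is refused whole. The fingers move at their own pace and stop on an object; FORCE is the grip in N (left out, the last holds). Time passes only in rows, so rows that do not move let the fingers close. It gives the time, the measured TCP pose, the force, the opening and the grip force at its end, in the units of the state.
- env.sense(): the state, without advancing time (a new reading comes with each control period).
- env.capture(name): name is "scene" or "top" or "wrist"; returns a dict with "img" (384x512x3 uint8, red, green, blue), "fovy" (degrees; the focal length in pixels is half the picture's height over the tangent of half this angle, whatever the lens; pixels are square), "cx", "cy" (the principal point, pixels), "eye" and "attitude" of the camera in the world. Camera axes: x right, y up, looking along -z (the intrinsics and any distortion apply to the point x, -y, -z); pixel columns grow to the right and rows downward; lengths in m; the calibration is good to about 2 mm. The wrist camera is an equidistant fisheye: a pixel r from the principal point sees the ray r / f radians off the axis. A picture is of the moment at which its call begins. There is no depth.
- env.close_job(): hands the job in; it is judged then, once.
Trained networks look in a picture, given as the dict that the camera call returned (one of the last four; its "shot" number tells which), for a name from the list of things; names that differ only in an ending like _2 or _b are one class to them, and where a whole thing is asked for, a point or a joint stands for the part that bears it (a point fixed in the world has none). Each returns a list of dicts, best first, with "conf" (0 to 1); they miss things now and then, are a little off and sometimes report something else, mostly with a low value. They report only what shows in the picture. A call takes as long as a camera call. They do not tell look-alikes from the thing itself.
- env.search_frame(picture, thing): "rect" ([left, top, right, bottom] in pixels, round what is visible of it).
- env.silhouettes(picture, thing): "region" (384x512 bool, what is visible of it) and "rect" ([left, top, right, bottom] in pixels, round what is visible of it).
- env.mark_of(picture, thing): "uv" ([column, row] in pixels: a listed point, or the origin of a listed thing).
The state is a dict: "clock": time; "joints": joint angles; "qd": joint speeds; "tau": joint torques, N m; "tcp_pos": TCP position; "eef_rot": TCP orientation; "ft_force": force on the tool from outside, world axes, zero at the start; "moment": the same for the moment, N m; "gripper_width": opening from 0.0 (shut) to 1.0 (fully open); "gripper_force": force on a finger pad.
Only numpy, scipy, OpenCV 4.12 (cv2) and the standard library are available. Lean on these libraries where they do the work, as an engineer would, in place of code of your own. Each camera call takes 0.05 s, during which the arm holds its last target. There are 200 camera calls.

## Working session

There is one attempt and no reset: what is moved stays moved. The work goes in short steps, Python scripts to look and compute and a shell command to move; the robot and the scene stay as the last step left them, time stands still between calls to the robot, and variables do not carry over. Pictures are saved under pics/ and viewed, at most 10 in all, crops included, and the job is handed in when it is done.

```bash
mkdir -p pics; ls
cat > h.py <<'E'
import numpy as np, cv2
from scipy.spatial.transform import Rotation as R
from station import env
def Rc(p):
    a=np.array(p["attitude"],float)
    if a.shape==(3,3): return a
    return R.from_euler('xyz',a).as_matrix() if a.size==3 else None
def foc(p): return p["img"].shape[0]/2/np.tan(np.radians(p["fovy"])/2)
def ray(p,uv,fish=False):
    f=foc(p); d=np.array([uv[0]-p["cx"],uv[1]-p["cy"]],float)/f
    if fish:
        r=np.hypot(*d); s=np.sin(r)/r if r>1e-9 else 1
        v=np.array([d[0]*s,-d[1]*s,-np.cos(r)])
    else: v=np.array([d[0],-d[1],-1])
    return Rc(p)@v
def at_z(p,uv,z,fish=False):
    e=np.array(p["eye"]); v=ray(p,uv,fish); return e+v*(z-e[2])/v[2]
def proj(p,X,fish=False):
    v=Rc(p).T@(np.array(X)-p["eye"]); x,y,z=v[0],-v[1],-v[2]; f=foc(p)
    if fish:
        r=np.hypot(x,y); t=np.arctan2(r,z); return np.array([p["cx"]+f*t*x/r,p["cy"]+f*t*y/r])
    return np.array([p["cx"]+f*x/z,p["cy"]+f*y/z])
def save(p,n,box=None,k=1):
    im=p["img"][:,:,::-1]
    if box: im=im[box[1]:box[3],box[0]:box[2]]
    cv2.imwrite("pics/"+n,cv2.resize(im,None,fx=k,fy=k,interpolation=cv2.INTER_CUBIC))
E
python3 - <<'E'
from h import *
s=env.sense(); print(s)
ims=[]
for n in ("scene","top"):
    p=env.capture(n); print({k:v for k,v in p.items() if k!="img"})
    ims.append(p["img"])
    for t in ("heater","cover","cover_knob","dish","pocket","well"):
        for r in env.mark_of(p,t):
            z={"heater":0,"cover":.08,"cover_knob":.16,"dish":0,"pocket":.006,"well":.08}[t]
            print(n,t,np.round(r["uv"]),round(r["conf"],2),at_z(p,r["uv"],z).round(3))
im=np.hstack(ims)[:,:,::-1]
cv2.imwrite("pics/top.png",cv2.resize(ims[1][:,:,::-1],None,fx=1.55,fy=1.55)); cv2.imwrite("pics/scene.png",cv2.resize(ims[0][:,:,::-1],None,fx=1.55,fy=1.55))
E
```

```text
pics
{'clock': 0.0, 'joints': array([-1.03283483,  0.50180597, -0.42681017,  1.55148328,  0.22078078,
        1.13831367, -0.21031332]), 'qd': array([-0.00079273, -0.00043129,  0.00038687, -0.0010334 , -0.00040977,
        0.00024828, -0.00063813]), 'tau': array([ 3.11689575e-06, -5.69510937e+01, -5.81641406e+00, -2.80939847e+01,
        1.05881563e-02,  1.19344558e-02, -6.02534010e-05]), 'tcp_pos': array([0.17620088, 0.62495894, 0.24927341]), 'eef_rot': array([-3.13963890e+00, -7.44233822e-05,  2.86688781e+00]), 'ft_force': array([-0.45665311, -0.06098894, -0.2328378 ]), 'moment': array([ 0.03955351, -0.01588117,  0.01682043]), 'gripper_force': 0.0, 'gripper_width': 1.0012807758807516}
{'fovy': 49.44421683182162, 'cx': 259.36502069956526, 'cy': 184.06604469093602, 'eye': array([1.21117781, 0.31027298, 1.41060311]), 'attitude': array([0.52030572, 0.01238722, 1.94194587]), 'shot': 1}
scene heater [212. 176.] 0.57 [ 0.498 -0.189  0.   ]
scene cover [207. 169.] 0.85 [ 0.516 -0.189  0.08 ]
scene cover [190. 218.] 0.7 [ 0.722 -0.162  0.08 ]
scene cover [232. 143.] 0.57 [ 0.371 -0.149  0.0
[... 759 characters left out ...]
  0.   ]
top cover [320. 132.] 0.92 [ 0.669 -0.163  0.08 ]
top cover [317. 249.] 0.78 [ 0.315 -0.148  0.08 ]
top cover [329. 184.] 0.62 [ 0.51  -0.186  0.08 ]
top cover_knob [331. 175.] 0.66 [ 0.52  -0.177  0.16 ]
top cover_knob [321. 248.] 0.55 [ 0.316 -0.147  0.16 ]
top cover_knob [330. 128.] 0.55 [ 0.657 -0.176  0.16 ]
top cover_knob [143. 204.] 0.49 [0.432 0.346 0.16 ]
top dish [208. 187.] 0.87 [0.509 0.185 0.   ]
top dish [ 97. 240.] 0.8 [0.337 0.524 0.   ]
top dish [194. 266.] 0.79 [0.26 0.22 0.  ]
top pocket [191. 267.] 0.63 [0.26  0.229 0.006]
top pocket [208. 188.] 0.6 [0.504 0.182 0.006]
top pocket [100. 236.] 0.6 [0.351 0.514 0.006]
top well [327. 183.] 0.92 [ 0.512 -0.18   0.08 ]
```

View pics/top.png

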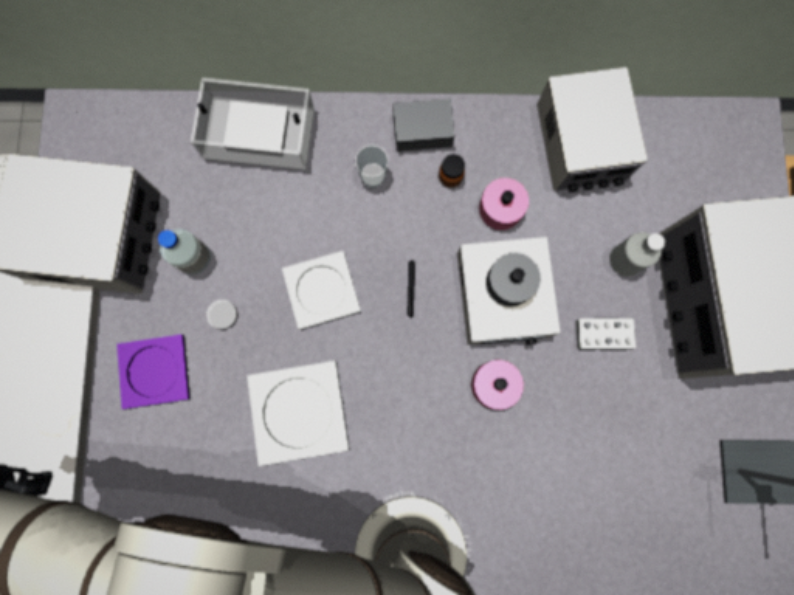

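View pics/scene.png

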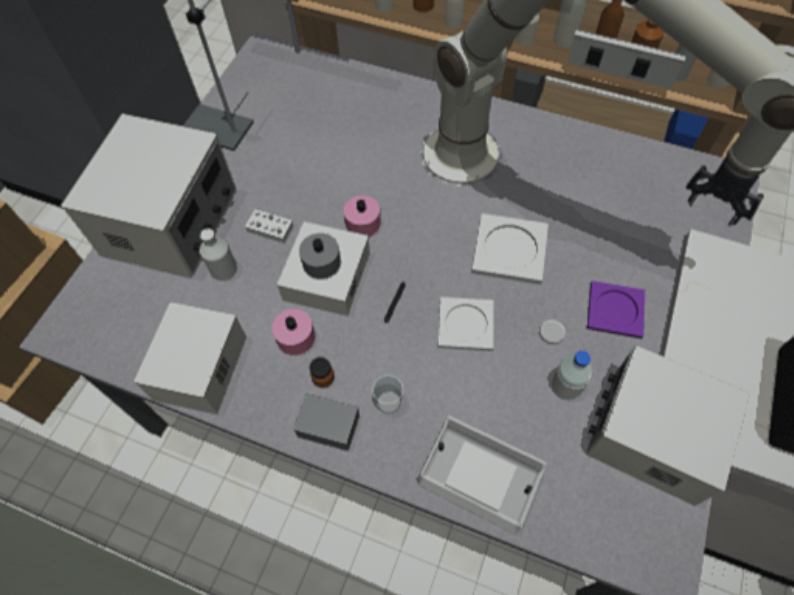

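Covers in the top view (network pixels): pink (325,130), pink (322,247) and grey (331,178) on the heater; grey is the one described. Dishes: purple (98,240), large white (192,266), small white (207,187); the small white one fits (not purple, and the smaller of the two whites). I'll confirm both in one crop.

```bash
cat >> h.py <<'E'
def togo(target,yaw=None,s=None):
    "shift in tool axes, cm, and turn about tool z, rad"
    s=s or env.sense(); M=R.from_euler('xyz',s["eef_rot"])
    sh=M.inv().apply(np.array(target)-s["tcp_pos"])*100
    out=[sh.round(2)]
    if yaw is not None:
        T=R.from_euler('xyz',[np.pi,0,yaw]); out.append((M.inv()*T).as_rotvec().round(3))
    return out
E
python3 - <<'E'
from h import *
p=env.capture("top"); save(p,"crop.png",(170,120,370,300),3.2)
q=env.capture("scene")
for c,n in ((p,"top"),(q,"scene")):
    for t,z in (("heater",.08),("dish",.016),("cover",.142)):
        for r in env.silhouettes(c,t):
            m=r["region"].astype(np.uint8); cs,_=cv2.findContours(m,cv2.RETR_EXTERNAL,cv2.CHAIN_APPROX_NONE)
            k=max(cs,key=cv2.contourArea); h=cv2.convexHull(k)
            a=cv2.approxPolyDP(h,.03*cv2.arcLength(h,True),True)[:,0]
            print(n,t,round(r["conf"],2),np.round(r["rect"]),m.sum(),[tuple(at_z(c,u,z)[:2].round(3)) for u in a] if t!="cover" else "")
print(togo([.515,-.18,.33],3.2))
E
```

```text
top heater 0.73 [182. 164. 232. 212.] 1736 [(np.float64(0.572), np.float64(0.142)), (np.float64(0.454), np.float64(0.106)), (np.float64(0.42), np.float64(0.221)), (np.float64(0.537), np.float64(0.255))]
top heater 0.69 [292. 151. 362. 220.] 3043 [(np.float64(0.602), np.float64(-0.258)), (np.float64(0.423), np.float64(-0.276)), (np.float64(0.394), np.float64(-0.104)), (np.float64(0.584), np.float64(-0.085))]
top dish 0.85 [ 71. 218. 121. 265.] 1899 [(np.float64(0.411), np.float64(0.462)), (np.float64(0.29), np.float64(0.441)), (np.float64(0.267), np.float64(0.57)), (np.float64(0.388), np.float64(0.59))]
top dish 0.64 [183. 161. 231. 215.] 1677 [(np.float64(0.584), np.float64(0.147)), (np.float64(0.466), np.float64(0.11)), (np.float64(0.427), np.float64(0.227)), (np.float64(0.55), np.float64(0.263))]
top dish 0.63 [163. 235. 227. 300.] 3519 [(np.float64(0.362), np.float64(0.157)), (np.float64(0.195), np.float64(0.125)), (np.float64(0.161), np.float64(0.292)), (np.float64(0.33), np.float64(0.325))]
top cover 0.97 [304. 234. 340. 264.] 834 
top cover 0.66 [308. 116. 340. 149.] 852 
top c
[... 349 characters left out ...]
 np.float64(0.228)), (np.float64(0.563), np.float64(0.261)), (np.float64(0.59), np.float64(0.147))]
scene dish 0.7 [308. 141. 353. 185.] 1803 [(np.float64(0.193), np.float64(0.127)), (np.float64(0.167), np.float64(0.293)), (np.float64(0.347), np.float64(0.321)), (np.float64(0.37), np.float64(0.159))]
scene dish 0.6 [379. 183. 419. 218.] 1106 [(np.float64(0.3), np.float64(0.443)), (np.float64(0.277), np.float64(0.565)), (np.float64(0.407), np.float64(0.579)), (np.float64(0.418), np.float64(0.459))]
scene cover 0.97 [174. 203. 202. 231.] 628 
scene cover 0.7 [223. 126. 248. 155.] 498 
scene cover 0.52 [158. 134. 185. 154.] 380 
[array([-54.46, -68.35,  -7.97]), array([ 0.   , -0.   , -0.333])]
```

View pics/crop.png

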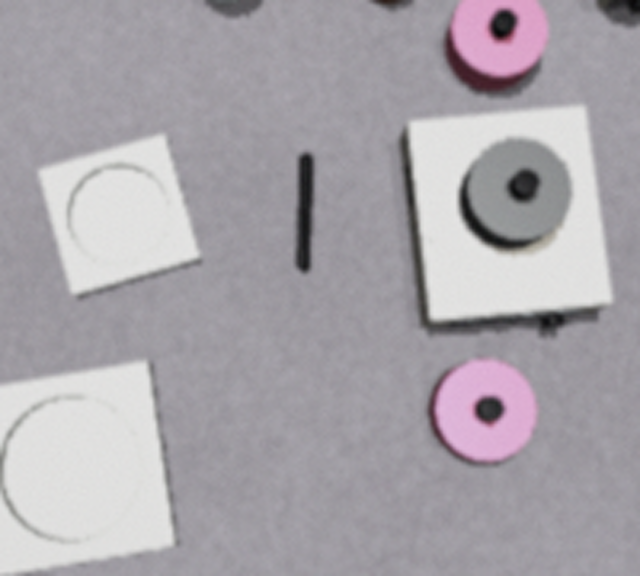

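The crop confirms it: grey cover with black knob on the heater (top px ~(334,178)), small white dish (~(206,187)), purple and larger white dishes excluded. Moving over the heater.

```bash
python3 -m handwheel '[[[0,0,0],[-2.4,-3.0,-1.6],8.5],[[0,0,0],[-3,-3.8,-0.4],8.5],[[0,0,0],[-3,-3.8,-0.4],8.5],[[0,0,0],[-3,-3.8,-0.4],8.5],[[0,0,0],[-3,-3.8,-0.4],8.5]]' 20
python3 -m handwheel '[[[0,0,0],[-3,-3.8,-0.4],8.5],[[0,0,0],[-3,-3.8,-0.4],8.5],[[0,0,0],[-3,-3.8,-0.4],8.5],[[0,0,0],[-3,-3.8,-0.4],8.5],[[0,0,0],[-3,-3.8,-0.4],8.5]]'
python3 -c "
from h import *
print(env.sense()['joints'],togo([.515,-.18,.33],3.24))"
```

```text
clock: 1.6
tcp_pos: [0.2661, 0.4095, 0.2825]
eef_rot: [3.141, 0.0, 2.867]
ft_force: [1.9, -0.1, -0.0]
gripper_width: 0.996
gripper_force: 0.0
clock: 2.1
tcp_pos: [0.3588, 0.186, 0.3029]
eef_rot: [3.141, 0.001, 2.867]
ft_force: [1.4, 0.5, -0.4]
gripper_width: 0.996
gripper_force: 0.0
[-0.36758441 -0.03287418 -0.17255194  2.06300819 -0.00620364  1.10950071
  0.75893712] [array([-24.96, -30.99,  -2.71]), array([ 0.001,  0.001, -0.373])]
```

```bash
python3 -m handwheel '[[[0,0,0],[-3,-3.8,-0.4],8.5],[[0,0,0],[-3,-3.8,-0.4],8.5],[[0,0,0],[-3,-3.8,-0.4],8.5],[[0,0,0],[-3,-3.8,-0.4],8.5],[[0,0,0],[-3,-3.8,-0.4],8.5]]'
python3 -m handwheel '[[[0,0,0],[-3,-3.8,-0.4],8.5],[[0,0,0],[-3,-3.8,-0.4],8.5],[[0,0,0],[-3,-3.7,-0.4],8.5],[[0,0,-0.14],[0,0,0],8.5],[[0,0,-0.14],[0,0,0],8.5]]'
python3 -m handwheel '[[[0,0,-0.09],[0,0,0],8.5],[[0,0,0],[0,0,0],8.5]]'
python3 - <<'E'
from h import *
s=env.sense(); print(s["joints"],s["tcp_pos"],s["eef_rot"],s["ft_force"])
p=env.capture("wrist"); print(p["fovy"],p["eye"],p["attitude"])
for t,z in (("cover_knob",.16),("cover",.08),("heater",0),("well",.08)):
    for r in env.mark_of(p,t): print(t,np.round(r["uv"],1),round(r["conf"],2),at_z(p,r["uv"],z,True).round(4))
save(p,"w1.png",None,1.5)
print(proj(p,[.515,-.18,.17],True))
E
```

```text
clock: 2.6
tcp_pos: [0.4517, -0.0376, 0.323]
eef_rot: [3.141, 0.001, 2.867]
ft_force: [1.0, 0.9, 0.4]
gripper_width: 0.998
gripper_force: 0.0
clock: 3.1
tcp_pos: [0.5073, -0.1709, 0.3341]
eef_rot: [-3.141, -0.0, -3.134]
ft_force: [-0.8, 0.9, -0.1]
gripper_width: 0.99
gripper_force: 0.0
clock: 3.3
tcp_pos: [0.5072, -0.169, 0.3343]
eef_rot: [3.141, -0.0, -3.046]
ft_force: [-0.2, -0.9, -0.5]
gripper_width: 0.991
gripper_force: 0.0
[ 0.09178537  0.18749442  0.20731923  1.75560056 -0.04126751  1.20279361
  1.97708082] [ 0.50716947 -0.16897717  0.3342555 ] [ 3.14144349e+00 -3.08760293e-05 -3.04573669e+00] [-0.20745867 -0.90217636 -0.49250157]
65.70646984690485 [ 0.42256152 -0.17774048  0.45693925] [-3.29363357e-01  1.17837238e-03  1.66761376e+00]
cover_knob [245.2 180. ] 0.95 [ 0.5124 -0.1848  0.16  ]
cover_knob [275.7  17.2] 0.88 [ 0.3432 -0.1703  0.16  ]
cover_knob [236.4 271.1] 0.74 [ 0.6264 -0.1865  0.16  ]
cover [240.1 247.9] 0.76 [ 0.6397 -0.186   0.08  ]
cover [273.7  31.1] 0.75 [ 0.3407 -0.169   0.08  ]
cover [244.3 158.9] 0.55 [ 0.5082 -0.1902  0.08  ]
cover [360.9 164.8] 0.2 [ 0.4994 -0.0333  0.08  ]
heater [451.3 173.8] 0.59 [ 0.5091  0.1859 -0.    ]
[249.19445983 185.71442714]
```

View pics/w1.png

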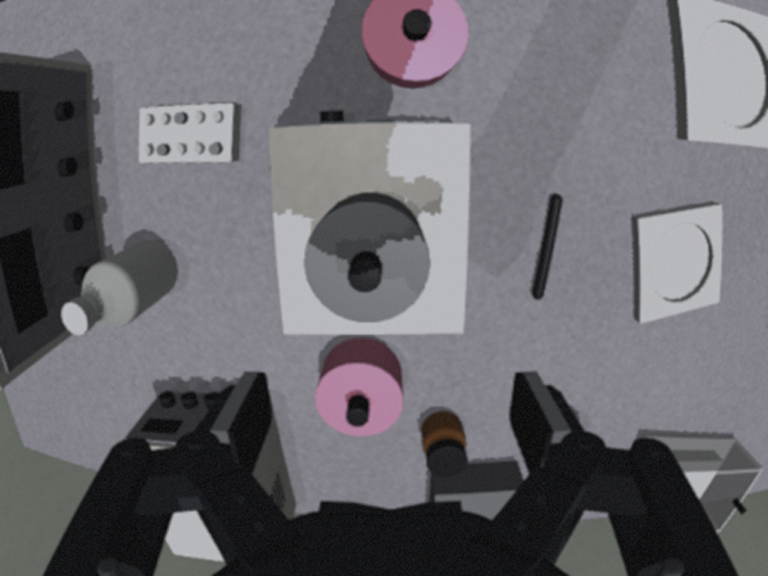

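Wrist view: grey cover centred near (244,172), knob (244,181), at about (0.512,-0.185), consistent with the top and scene estimates; the heater is aligned with the image, so a yaw of about 0.1 is right. Descend.

```bash
python3 -c "
from h import *
print(togo([.512,-.185,.165],3.24))"
```

```text
[array([-0.33, -1.66, 16.94]), array([ 0.   ,  0.   , -0.004])]
```

```bash
python3 -m handwheel '[[[0,0,0],[-0.3,-1.6,4],8.5],[[0,0,0],[0,0,4],8.5],[[0,0,0],[0,0,3],8.5],[[0,0,0],[0,0,0],8.5]]'
python3 - <<'E'
from h import *
p=env.capture("wrist"); q=env.capture("top")
for c,f in ((p,True),(q,False)):
  for t,z in (("cover_knob",.16),("cover",.08)):
    for r in env.mark_of(c,t): print(t,np.round(r["uv"],1),round(r["conf"],2),at_z(c,r["uv"],z,f).round(4))
print(togo([.512,-.185,.165],3.24))
E
```

```text
clock: 3.95
tcp_pos: [0.5086, -0.1834, 0.2201]
eef_rot: [3.139, -0.008, -3.047]
ft_force: [-1.0, -0.1, 0.1]
gripper_width: 0.998
gripper_force: 0.0
cover_knob [242.9 327. ] 0.61 [ 0.6059 -0.189   0.16  ]
cover_knob [493.8 194.9] 0.61 [0.4701 0.0083 0.16  ]
cover_knob [255.5 227.9] 0.58 [ 0.512  -0.1867  0.16  ]
cover [290.7  12. ] 0.85 [ 0.3456 -0.1725  0.08  ]
cover [256.1 187.9] 0.61 [ 0.509  -0.1874  0.08  ]
cover [243.4 289. ] 0.56 [ 0.6257 -0.1908  0.08  ]
cover_knob [320.4 247. ] 0.96 [ 0.3195 -0.1445  0.16  ]
cover_knob [331.7 175.3] 0.78 [ 0.5193 -0.1795  0.16  ]
cover_knob [326.6 128.5] 0.7 [ 0.656  -0.1678  0.16  ]
cover [317.1 251.6] 0.78 [ 0.3083 -0.1474  0.08  ]
cover [330.7 183. ] 0.61 [ 0.5117 -0.1912  0.08  ]
cover [323.2 131.6] 0.55 [ 0.6715 -0.1715  0.08  ]
[array([0.13, 0.01, 6.14]), array([-0.001,  0.004, -0.003])]
```

```bash
python3 -m handwheel '[[[0,0,0],[-0.2,-0.2,3],8.5],[[0,0,0],[0,0,2.9],8.5],[[0,0,0],[0,0,0],8.5]]'
python3 -m handwheel '[[[0,0,0],[0,0,0],1.5],[[0,0,0],[0,0,0],1.5],[[0,0,0],[0,0,0],1.5],[[0,0,0],[0,0,0],1.5],[[0,0,0],[0,0,0],1.5]]' 40
python3 -m handwheel '[[[0,0,0],[0,0,0],1.5],[[0,0,0],[0,0,0],1.5]]'
```

```text
clock: 4.55
tcp_pos: [0.512, -0.1856, 0.1632]
eef_rot: [3.14, -0.004, -3.046]
ft_force: [-1.3, 0.3, -0.1]
gripper_width: 0.999
gripper_force: 0.0
clock: 5.05
tcp_pos: [0.5146, -0.1864, 0.1664]
eef_rot: [-3.141, 0.002, -3.046]
ft_force: [-0.6, 0.6, 4.9]
gripper_width: 0.269
gripper_force: 39.0
clock: 5.25
tcp_pos: [0.5146, -0.1864, 0.1664]
eef_rot: [-3.141, 0.002, -3.046]
ft_force: [-1.4, 1.2, 6.4]
gripper_width: 0.264
gripper_force: 39.2
```

```bash
python3 -m handwheel '[[[0,0,0],[0,0,-2],1.5],[[0,0,0],[0,0,-4],1.5],[[0,0,0],[0,0,-4],1.5],[[0,0,0],[0,0,-2],1.5],[[0,0,0],[0,0,0],1.5]]'
python3 - <<'E'
from h import *
p=env.capture("wrist"); q=env.capture("top"); print(p["eye"])
for c,f in ((p,True),(q,False)):
  for t,z in (("block",.02),("bar",.122),("dish",0),("pocket",.006),("well",.08),("cover",.186)):
    for r in env.mark_of(c,t): print(t,np.round(r["uv"],1),round(r["conf"],2),at_z(c,r["uv"],z,f).round(4))
print(togo([.507,.186,.25],3.24))
save(p,"w2.png",None,1.5)
E
```

```text
clock: 5.75
tcp_pos: [0.5157, -0.1872, 0.2889]
eef_rot: [-3.139, 0.006, -3.047]
ft_force: [0.7, 0.6, -1.5]
gripper_width: 0.266
gripper_force: 39.6
[ 0.43032421 -0.19564331  0.41098101]
block [260.3 157.1] 0.63 [ 0.5173 -0.1881  0.02  ]
dish [474.8 177.7] 0.98 [0.5111 0.188  0.    ]
dish [508.7  47.8] 0.76 [0.2666 0.2231 0.    ]
pocket [476.7 177.5] 0.93 [0.509  0.1869 0.006 ]
cover [262.2 203.8] 0.74 [ 0.5188 -0.186   0.186 ]
block [325.2 187.7] 0.63 [ 0.5074 -0.1848  0.02  ]
bar [329.2 181.5] 0.45 [ 0.5085 -0.1791  0.122 ]
dish [ 96.4 238.7] 0.95 [0.3416 0.5262 0.    ]
dish [205.4 187.6] 0.81 [0.5066 0.193  0.    ]
dish [322.7 189.5] 0.73 [ 0.5049 -0.1802  0.    ]
dish [291.3 113.5] 0.58 [ 0.7568 -0.0812  0.    ]
dish [198.4 267.5] 0.57 [0.2573 0.2065 0.    ]
pocket [100.7 237.9] 0.93 [0.344  0.5109 0.006 ]
pocket [206.4 189.5] 0.76 [0.4995 0.1889 0.006 ]
pocket [188.1 268.1] 0.6 [0.2553 0.2372 0.006 ]
well [327.6 180.7] 0.82 [ 0.5186 -0.182   0.08  ]
well [144.5 204.3] 0.75 [0.441  0.3622 0.08  ]
cover [319.3 247.8] 0.68 [ 0.3167 -0.1374  0.186 ]
cover [335.2 173.6] 0.64 [ 0.5189 -0.1843  0.186 ]
[array([-2.86, 37.14,  3.51]), array([ 0.   , -0.   , -0.003])]
```

View pics/w2.png

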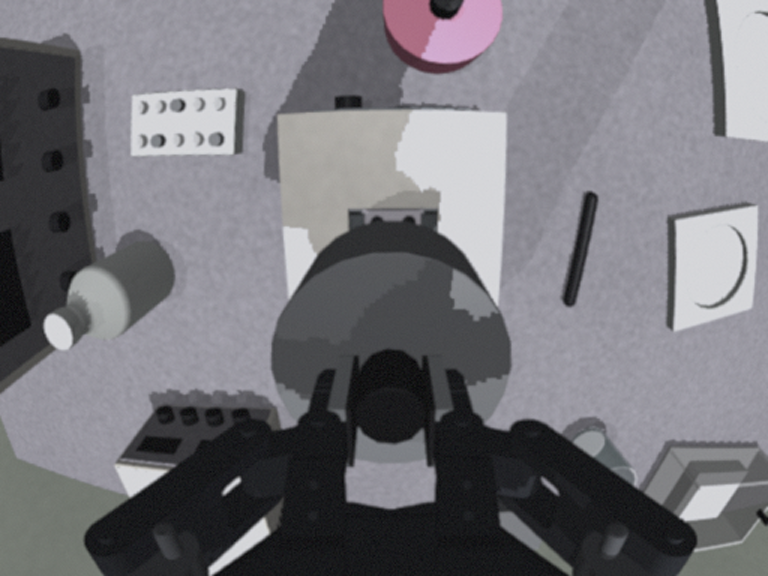

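The cover is in the gripper and clear of the handle; small white dish at (475,178). Carry it 28 cm in +y, then look.

```bash
python3 -m handwheel '[[[0,0,0],[0,3,0],1.5],[[0,0,0],[-0.2,5,0.5],1.5],[[0,0,0],[-0.5,4.9,0.5],1.5],[[0,0,0],[-0.5,4.9,0.5],1.5],[[0,0,0],[-0.5,4.9,0.5],1.5]]'
python3 -m handwheel '[[[0,0,0],[-0.5,3,0.5],1.5],[[0,0,0],[0,1,0],1.5],[[0,0,0],[0,0,0],1.5]]'
python3 - <<'E'
from h import *
p=env.capture("wrist"); print(p["eye"])
for t,z in (("dish",0),("pocket",.006)):
    for r in env.mark_of(p,t): print(t,np.round(r["uv"],1),round(r["conf"],2),at_z(p,r["uv"],z,True).round(4))
r=[r for r in env.silhouettes(p,"dish")]
for r in r:
    ys,xs=np.nonzero(r["region"]); pts=np.array([at_z(p,(x,y),.016,True)[:2] for x,y in zip(xs,ys)],np.float32)
    print(round(r["conf"],2),r["rect"],cv2.minAreaRect(pts))
print(togo([.507,.186,.25],3.24))
save(p,"w3.png",None,1.5)
E
```

```text
clock: 6.95
tcp_pos: [0.5091, 0.0427, 0.2655]
eef_rot: [3.141, 0.001, -3.047]
ft_force: [1.4, -0.8, -0.8]
gripper_width: 0.262
gripper_force: 39.6
clock: 7.25
tcp_pos: [0.5101, 0.0829, 0.2602]
eef_rot: [3.141, -0.0, -3.043]
ft_force: [0.0, 0.7, -1.0]
gripper_width: 0.268
gripper_force: 39.6
[0.4255845  0.07392064 0.38293848]
dish [336.1 164.9] 0.7 [0.5075 0.1853 0.    ]
pocket [334.6 164.8] 0.57 [0.5063 0.1815 0.006 ]
0.63 [281.4, 110.5, 388.7, 214.6] ((0.506941020488739, 0.1837908774614334), (0.1319914013147354, 0.131304532289505), 17.33294677734375)
0.62 [498.5, 55.6, 512.0, 134.4] ((0.35077759623527527, 0.45118236541748047), (0.1272670477628708, 0.03619563579559326), 11.232088088989258)
0.58 [318.9, 0.7, 450.7, 60.1] ((0.30694344639778137, 0.23006463050842285), (0.0909191220998764, 0.1825706660747528), 10.576616287231445)
[array([-0.61, 10.69,  1.05]), array([-0.001,  0.   , -0.006])]
```

View pics/w3.png

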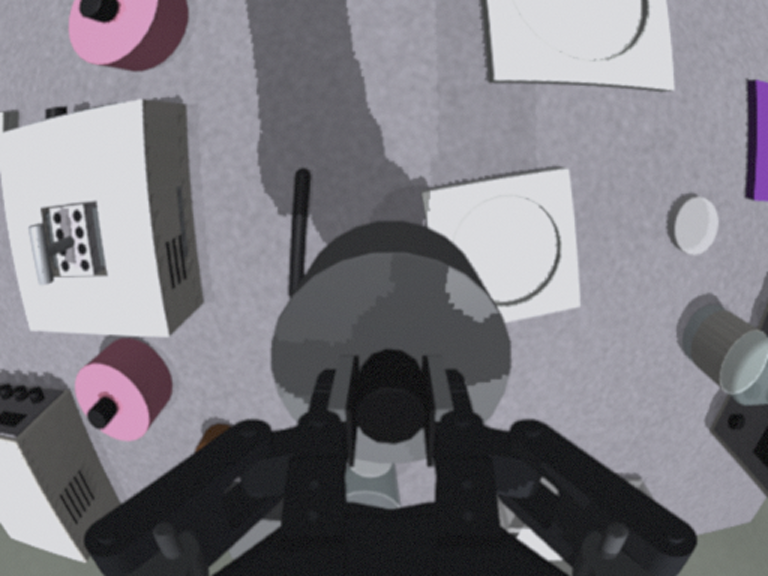

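Run:
```python
from h import *
p=env.capture("wrist"); s=env.sense(); T=s["tcp_pos"]
M=R.from_euler('xyz',s["eef_rot"]).as_matrix()
g=p["img"].astype(int).sum(2)[:,261]; print("col 261 rows 140-175",g[140:176])
print("row233 left",p["img"].astype(int).sum(2)[233,174:190],"right",p["img"].astype(int).sum(2)[233,332:348])
a=np.linspace(0,2*np.pi,361)
for dx in (0,-.003,.003):
  for h in (.0244,.0864):
    c=np.array([proj(p,T+M@np.array([dx+.047*np.cos(t),.047*np.sin(t),h]),True) for t in a])
    print("tool dx",dx,h,"cols",c[:,0].min().round(1),c[:,0].max().round(1),"rows",c[:,1].min().round(1),c[:,1].max().round(1), c[c[:,0].argmin(),1].round(1))
```

```text
col 261 rows 140-175 [268 270 264 269 276 274 255 205 163 144 149 149 147 152 139 153 148 145
 142 141 150 150 154 143 149 148 151 165 219 254 242 238 233 237 236 247]
row233 left [477 478 477 480 482 468 385 263 226 227 221 225 230 233 228 227] right [230 228 224 227 228 230 228 242 349 465 492 488 488 491 493 494]
tool dx 0 0.0244 cols 180.1 342.7 rows 169.0 311.2 239.5
tool dx 0 0.0864 cols 199.9 322.4 rows 147.2 261.2 204.3
tool dx -0.003 0.0244 cols 180.7 342.1 rows 174.6 314.6 244.0
tool dx -0.003 0.0864 cols 200.2 322.1 rows 151.4 264.2 207.9
tool dx 0.003 0.0244 cols 179.5 343.3 rows 163.3 307.8 236.1
tool dx 0.003 0.0864 cols 199.7 322.7 rows 143.1 258.1 200.6
```

The cover's disc edge (row 168) and rim edge (row 147) match the projection for an axis on the TCP, so it hangs centred. Go over the pocket at about (0.5075, 0.185).

```bash
python3 -m handwheel '[[[0,0,0],[-0.3,4,0.5],1.5],[[0,0,0],[-0.2,4,2],1.5],[[0,0,0],[-0.2,2.2,3],1.5],[[0,0,0],[0,0,4],1.5],[[0,0,0],[0,0,2],1.5]]'
python3 -m handwheel '[[[0,0,0],[0,0,0.5],1.5],[[0,0,0],[0,0,0],1.5]]'
python3 - <<'E'
from h import *
print(togo([.5075,.185,.115],3.24))
p=env.capture("wrist"); print(p["eye"])
for t,z in (("dish",0),("pocket",.006)):
    for r in env.mark_of(p,t): print(t,np.round(r["uv"],1),round(r["conf"],2),at_z(p,r["uv"],z,True).round(4))
for r in env.silhouettes(p,"dish"):
    ys,xs=np.nonzero(r["region"]); pts=np.array([at_z(p,(x,y),.016,True)[:2] for x,y in zip(xs,ys)],np.float32)
    print(round(r["conf"],2),r["rect"],cv2.minAreaRect(pts))
save(p,"w4.png",None,1.5)
E
```

```text
clock: 8.0
tcp_pos: [0.5062, 0.1826, 0.1425]
eef_rot: [-3.14, -0.003, -3.046]
ft_force: [0.6, -1.1, -1.7]
gripper_width: 0.266
gripper_force: 39.6
clock: 8.2
tcp_pos: [0.5078, 0.1822, 0.14]
eef_rot: [-3.141, -0.001, -3.048]
ft_force: [-0.7, -0.3, -0.5]
gripper_width: 0.266
gripper_force: 39.6
[array([-0.  ,  0.28,  2.5 ]), array([-0.001, -0.001, -0.005])]
[0.42329162 0.17373908 0.2627531 ]
pocket [469.4 259.9] 0.32 [0.5751 0.4495 0.006 ]
0.71 [178.9, 105.7, 343.9, 223.9] ((0.49828240275382996, 0.18182596564292908), (0.11115185171365738, 0.13020826876163483), 16.907745361328125)
0.68 [240.9, 0.3, 437.7, 31.1] ((0.3405165672302246, 0.23779785633087158), (0.03006424568593502, 0.17874935269355774), 12.138274192810059)
0.54 [507.0, 22.4, 512.0, 133.0] ((0.35497424006462097, 0.43520334362983704), (0.12452935427427292, 0.006891713477671146), 8.506123542785645)
```

View pics/w4.png

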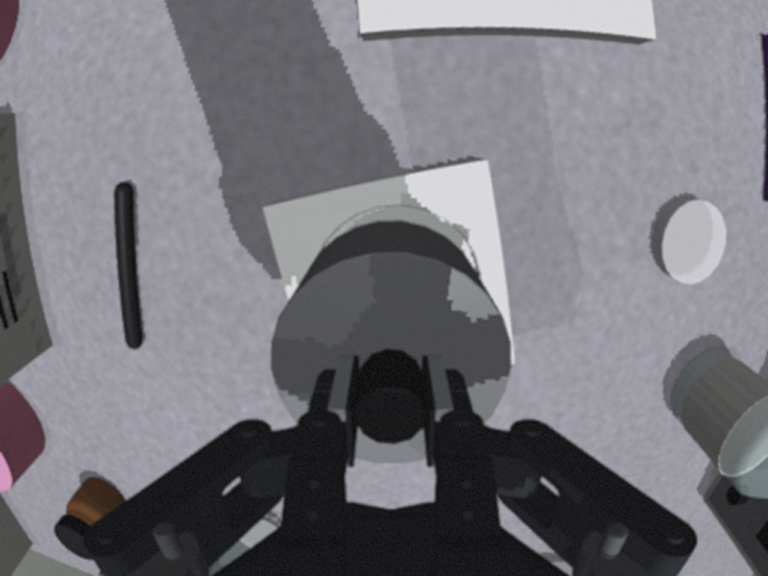

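Pocket's visible arc (top at (400,206) in the enlarged view) is symmetric about the cover to within ~3 mm; corrected centre (0.5073, 0.1845). Lower.

```bash
python3 -m handwheel '[[[0,0,0],[0,0.25,1.5],1.5],[[0,0,0],[0,0,1.5],1.5],[[0,0,0],[0,0,0],1.5],[[0,0,0],[0,0,0],1.5]]'
python3 -c "
from h import *
print(togo([.5075,.185,.0924],3.24))"
```

```text
clock: 8.8
tcp_pos: [0.5079, 0.1859, 0.1112]
eef_rot: [3.141, 0.001, -3.047]
ft_force: [0.4, -0.2, -1.2]
gripper_width: 0.262
gripper_force: 39.6
[array([ 0.05, -0.09,  1.88]), array([ 0.   ,  0.001, -0.003])]
```

```bash
python3 -m handwheel '[[[0,0,0],[0,-0.1,0.7],1.5],[[0,0,0],[0,0,0.5],1.5],[[0,0,0],[0,0,0],1.5]]'
python3 -m handwheel '[[[0,0,0],[0,0,0.4],1.5],[[0,0,0],[0,0,0.3],1.5],[[0,0,0],[0,0,0],1.5]]'
```

```text
clock: 9.1
tcp_pos: [0.5071, 0.1847, 0.0978]
eef_rot: [-3.141, -0.001, -3.047]
ft_force: [1.0, 0.1, -1.7]
gripper_width: 0.266
gripper_force: 39.6
clock: 9.4
tcp_pos: [0.5076, 0.1854, 0.0923]
eef_rot: [3.141, 0.0, -3.046]
ft_force: [-3.7, -0.0, 9.3]
gripper_width: 0.264
gripper_force: 40.5
```

The cover touches down at the predicted floor height (0.0924). Release and rise.

```bash
python3 -m handwheel '[[[0,0,0],[0,0,0],8.5],[[0,0,0],[0,0,0],8.5],[[0,0,0],[0,0,0],8.5],[[0,0,0],[0,0,-1],8.5],[[0,0,0],[0,0,-4],8.5]]'
python3 -m handwheel '[[[0,0,0],[0,0,-5],8.5],[[0,0,0],[0,0,-4],8.5],[[0,0,0],[0,-3,-3],8.5],[[0,0,0],[0,-4.5,-0.5],8.5],[[0,0,0],[0,-4.5,0],8.5]]'
python3 - <<'E'
from h import *
p=env.capture("wrist"); q=env.capture("top")
for c,f in ((p,True),(q,False)):
  for t,z in (("block",.02),("bar",.122),("cover",.006),("cover_knob",.086),("well",.08)):
    for r in env.mark_of(c,t): print(t,np.round(r["uv"],1),round(r["conf"],2),at_z(c,r["uv"],z,f).round(4))
print(togo([.515,-.185,.25],3.24))
E
```

```text
clock: 9.9
tcp_pos: [0.5044, 0.1837, 0.1385]
eef_rot: [-3.139, -0.008, -3.046]
ft_force: [0.6, 0.8, 0.5]
gripper_width: 0.995
gripper_force: 0.0
clock: 10.4
tcp_pos: [0.5201, 0.065, 0.2693]
eef_rot: [3.141, 0.005, -3.044]
ft_force: [0.3, -0.5, -0.1]
gripper_width: 0.994
gripper_force: 0.0
block [ 87.2 141.9] 0.9 [ 0.5133 -0.1826  0.02  ]
bar [ 40.8 159.9] 0.81 [ 0.5147 -0.1865  0.122 ]
cover [348.3 152.9] 0.89 [0.501 0.183 0.006]
cover [107.3  10.3] 0.82 [ 0.3243 -0.1678  0.006 ]
cover [101.6 243. ] 0.7 [ 0.6832 -0.1819  0.006 ]
cover [475.4 212.6] 0.35 [0.5698 0.4441 0.006 ]
cover_knob [ 76.5 266.7] 0.69 [ 0.6798 -0.1841  0.086 ]
cover_knob [371.9 173.1] 0.6 [0.5064 0.1887 0.086 ]
well [ 60.3 151.8] 0.73 [ 0.5147 -0.1878  0.08  ]
well [ 4.2 86.5] 0.32 [ 0.4264 -0.2944  0.08  ]
block [323.4 186.5] 0.74 [ 0.5111 -0.1792  0.02  ]
bar [327.9 183.4] 0.6 [ 0.5028 -0.1752  0.122 ]
bar [293.  112.1] 0.43 [ 0.7177 -0.0752  0.122 ]
bar [385.3 216.9] 0.41 [ 0.4076 -0.3374  0.122 ]
cover [207.2 189. ] 0.97 [0.5011 0.1865 0.006 ]
cover [319.2 248.3] 0.9 [ 0.3196 -0.1652  0.006 ]
cover [319.  131.1] 0.7 [ 0.696  -0.1705  0.006 ]
cover [329.  179.5] 0.64 [ 0.5364 -0.1998  0.006 ]
cover_knob [324.2 127.5] 0.9 [ 0.6827 -0.1737  0.086 ]
cover_knob [199.7 180.8] 0.66 [0.5126 0.2005 0.086 ]
cover_knob [320.9 247.2] 0.6 [ 0.321  -0.1577  0.086 ]
well [326.3 181.8] 0.59 [ 0.5152 -0.1781  0.08  ]
[array([  2.81, -24.99,   1.61]), array([ 0.   , -0.   , -0.001])]
```

Cover left at about (0.503, 0.185). Return to above the heater and look at the bar.

```bash
python3 -m handwheel '[[[0,0,0],[0.5,-4.8,0.2],8.5],[[0,0,0],[0.5,-4.8,0.2],8.5],[[0,0,0],[0.5,-4.8,0.2],8.5],[[0,0,0],[0.5,-4.8,0.2],8.5],[[0,0,0],[0.5,-3.8,0.2],8.5]]'
python3 -m handwheel '[[[0,0,0],[0.2,-2,0],8.5],[[0,0,0],[0,0,0],8.5],[[0,0,0],[0,0,0],8.5]]'
python3 - <<'E'
from h import *
p=env.capture("wrist"); print(p["eye"])
for t,z in (("block",.02),("bar",.122),("well",.08)):
    for r in env.mark_of(p,t): print(t,np.round(r["uv"],1),round(r["conf"],2),at_z(p,r["uv"],z,True).round(4))
for r in env.silhouettes(p,"heater"):
    ys,xs=np.nonzero(r["region"]); pts=np.array([at_z(p,(x,y),.08,True)[:2] for x,y in zip(xs,ys)],np.float32)
    print(round(r["conf"],2),r["rect"],cv2.minAreaRect(pts))
print(togo([.515,-.185,.122],3.24))
save(p,"w5.png",None,1.5)
E
```

```text
clock: 11.5
tcp_pos: [0.5156, -0.1687, 0.2564]
eef_rot: [-3.141, 0.0, -3.048]
ft_force: [-0.1, -0.3, -0.5]
gripper_width: 0.991
gripper_force: 0.0
clock: 11.8
tcp_pos: [0.5158, -0.1855, 0.2561]
eef_rot: [3.141, -0.0, -3.047]
ft_force: [0.8, -0.4, -0.1]
gripper_width: 0.993
gripper_force: 0.0
[ 0.43129397 -0.19426759  0.37876214]
block [260.3 159.2] 0.82 [ 0.5111 -0.1863  0.02  ]
bar [259.8 187. ] 0.62 [ 0.5142 -0.1865  0.122 ]
0.74 [176.8, 65.2, 344.5, 248.6] ((0.4983261227607727, -0.18879473209381104), (0.20112499594688416, 0.17125004529953003), 6.159979343414307)
[array([ 0.12, -0.06, 13.43]), array([ 0.001,  0.   , -0.001])]
```

View pics/w5.png

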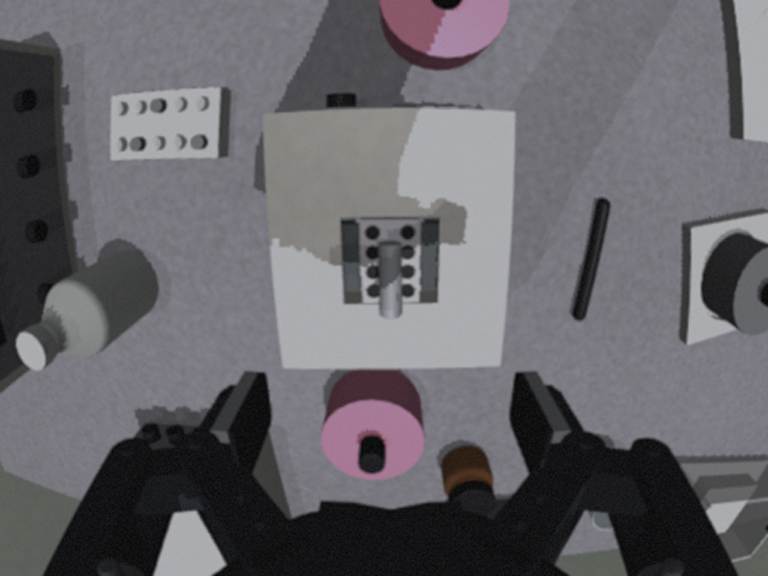

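Wrist view: bar at enlarged (390,280), vertical in the image so aligned with the tool; shoes at either side of the block (350/430,260). Bar ≈ (0.514,-0.1865,0.122). Descend and grip.

```bash
python3 -m handwheel '[[[0,0,0],[0.15,-0.1,3],8.5],[[0,0,0],[0,0,4],8.5],[[0,0,0],[0,0,3.5],8.5],[[0,0,0],[0,0,1.5],8.5],[[0,0,0],[0,0,0],8.5]]'
python3 - <<'E'
from h import *
p=env.capture("wrist")
for t,z in (("block",.02),("bar",.122)):
    for r in env.mark_of(p,t): print(t,np.round(r["uv"],1),round(r["conf"],2),at_z(p,r["uv"],z,True).round(4))
print(togo([.514,-.1865,.122],3.24))
E
```

```text
clock: 12.55
tcp_pos: [0.5126, -0.1855, 0.1338]
eef_rot: [3.139, -0.005, -3.045]
ft_force: [-0.5, -0.5, -0.6]
gripper_width: 0.996
gripper_force: 0.0
block [261.6 198.7] 0.97 [ 0.5141 -0.1845  0.02  ]
bar [255.9 260.9] 0.87 [ 0.5125 -0.1883  0.122 ]
[array([0.14, 0.07, 1.54]), array([-0.001,  0.002, -0.003])]
```

```bash
python3 -m handwheel '[[[0,0,0],[0,-0.1,1],8.5],[[0,0,0],[0,0,0.4],8.5],[[0,0,0],[0,0,0],8.5],[[0,0,0],[0,0,0],0],[[0,0,0],[0,0,0],0]]' 70
python3 -m handwheel '[[[0,0,0],[0,0,0],0],[[0,0,0],[0,0,0],0],[[0,0,0],[0,0,0],0],[[0,0,0],[0,0,0],0]]'
```

```text
clock: 13.2
tcp_pos: [0.5147, -0.1882, 0.1225]
eef_rot: [-3.142, 0.0, -3.046]
ft_force: [0.1, -0.3, 0.6]
gripper_width: 0.684
gripper_force: 0.0
clock: 13.6
tcp_pos: [0.5147, -0.188, 0.1226]
eef_rot: [3.141, 0.0, -3.046]
ft_force: [-0.3, 0.8, 2.7]
gripper_width: 0.138
gripper_force: 68.1
```

Gripped at 68 N. Rock to +y: per 0.04 rad, 0.41 cm along tool y and -0.08 cm along tool z, turn about tool x.

```bash
python3 -m handwheel '[[[0.03,0,0],[0,0.31,-0.06],0],[[0.03,0,0],[0,0.31,-0.06],0],[[0.03,0,0],[0,0.31,-0.06],0],[[0,0,0],[0,0,0],0]]'
python3 -m handwheel '[[[0.03,0,0],[0,0.31,-0.06],0],[[0.03,0,0],[0,0.31,-0.06],0],[[0,0,0],[0,0,0],0],[[0,0,0],[0,0,0],0]]'
python3 -c "
from h import *
s=env.sense();print(s['moment'],s['ft_force'],s['eef_rot'])"
```

```text
clock: 14.0
tcp_pos: [0.513, -0.1795, 0.1235]
eef_rot: [-3.049, -0.001, -3.045]
ft_force: [0.5, -3.6, -2.6]
gripper_width: 0.137
gripper_force: 68.8
clock: 14.4
tcp_pos: [0.5125, -0.1748, 0.1243]
eef_rot: [-2.989, -0.001, -3.048]
ft_force: [0.7, -5.5, -2.1]
gripper_width: 0.136
gripper_force: 69.1
[-0.90366402  0.00584429  0.07791367] [ 0.6923003  -5.48760334 -2.06043387] [-2.98902656e+00 -6.59549098e-04 -3.04752311e+00]
```

```bash
python3 -m handwheel '[[[0.02,0,0],[0,0.3,-0.06],0],[[0.01,0,0],[0,0.2,-0.02],0],[[0,0,0],[0,0,0],0],[[0,0,0],[0,0,0],0]]'
python3 - <<'E'
from h import *
q=env.capture("wrist"); print(env.sense()['moment']); save(q,"w6.png",(150,120,370,330),3)
E
```

```text
clock: 14.8
tcp_pos: [0.5122, -0.1711, 0.1248]
eef_rot: [-2.958, -0.0, -3.049]
ft_force: [-0.1, -8.5, -1.3]
gripper_width: 0.138
gripper_force: 69.3
[-1.54314186  0.05479     0.1084927 ]
```

View pics/w6.png

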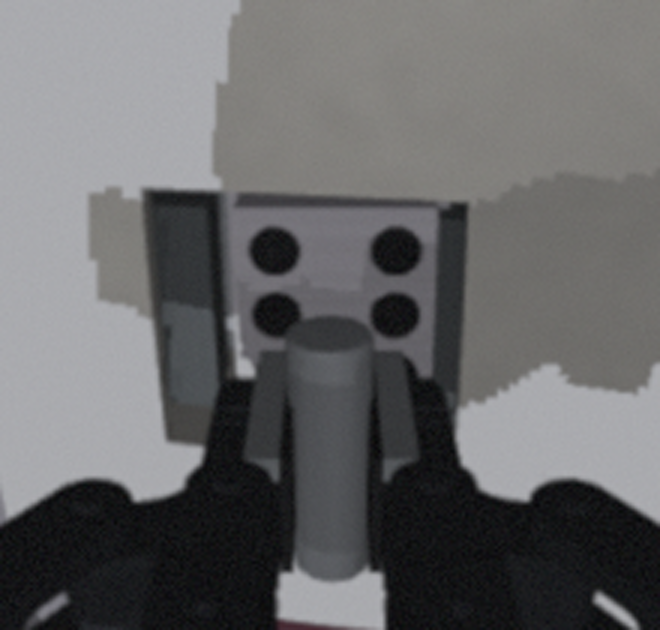

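The block leans to +y (about 0.166 rad by the TCP shift), right-hand shoe pushed back. Now back and over to -y.

```bash
python3 -m handwheel '[[[-0.03,0,0],[0,-0.34,0.06],0],[[-0.04,0,0],[0,-0.45,0.08],0],[[-0.04,0,0],[0,-0.45,0.08],0],[[-0.04,0,0],[0,-0.42,0.08],0],[[-0.03,0,0],[0,-0.35,0.06],0]]'
python3 -m handwheel '[[[0,0,0],[0,0,0],0]]'
python3 -m handwheel '[[[-0.03,0,0],[0,-0.31,-0.06],0],[[-0.03,0,0],[0,-0.31,-0.06],0],[[-0.03,0,0],[0,-0.31,-0.06],0],[[-0.03,0,0],[0,-0.31,-0.06],0],[[0,0,0],[0,0,0],0]]'
python3 -m handwheel '[[[-0.03,0,0],[0,-0.36,-0.06],0],[[-0.03,0,0],[0,-0.36,-0.06],0],[[0,0,0],[0,0,0],0],[[0,0,0],[0,0,0],0]]'
```

```text
clock: 15.35
tcp_pos: [0.5138, -0.1882, 0.1226]
eef_rot: [3.139, -0.001, -3.047]
ft_force: [-1.8, 1.2, 6.7]
gripper_width: 0.14
gripper_force: 70.1
clock: 15.45
tcp_pos: [0.5138, -0.1891, 0.1227]
eef_rot: [3.141, -0.001, -3.049]
ft_force: [-1.8, 0.9, 0.2]
gripper_width: 0.138
gripper_force: 69.6
clock: 15.95
tcp_pos: [0.515, -0.1969, 0.124]
eef_rot: [3.017, -0.003, -3.045]
ft_force: [-1.2, 6.4, 1.2]
gripper_width: 0.138
gripper_force: 69.6
clock: 16.35
tcp_pos: [0.5159, -0.2035, 0.1247]
eef_rot: [2.957, -0.002, -3.043]
ft_force: [-1.5, 6.5, 1.8]
gripper_width: 0.136
gripper_force: 69.8
```

```bash
python3 -m handwheel '[[[-0.01,0,0],[0,-0.25,-0.02],0],[[0,0,0],[0,0,0],0],[[0,0,0],[0,0,0],0]]'
python3 -m handwheel '[[[0.04,0,0],[0,0.5,0.08],0],[[0.04,0,0],[0,0.5,0.08],0],[[0.04,0,0],[0,0.45,0.08],0],[[0.04,0,0],[0,0.41,0.07],0],[[0.03,0,0],[0,0.25,0.05],0]]'
python3 -m handwheel '[[[0,0,0],[0,0,0],0],[[0,0,0],[0,0,0],0]]'
```

```text
clock: 16.65
tcp_pos: [0.5161, -0.2047, 0.1247]
eef_rot: [2.946, -0.003, -3.042]
ft_force: [-1.7, 7.9, 4.6]
gripper_width: 0.138
gripper_force: 70.0
clock: 17.15
tcp_pos: [0.5141, -0.1871, 0.1231]
eef_rot: [-3.14, -0.001, -3.045]
ft_force: [-0.1, -0.7, -4.0]
gripper_width: 0.135
gripper_force: 69.3
clock: 17.35
tcp_pos: [0.5143, -0.188, 0.1234]
eef_rot: [3.141, -0.001, -3.045]
ft_force: [0.5, 0.0, -4.1]
gripper_width: 0.137
gripper_force: 69.2
```

Both sides rocked (~0.165 and ~0.16 rad). Try a careful lift.

```bash
python3 -m handwheel '[[[0,0,0],[0,0,-0.3],0],[[0,0,0],[0,0,-0.3],0],[[0,0,0],[0,0,-0.3],0],[[0,0,0],[0,0,-0.3],0],[[0,0,0],[0,0,0],0]]'
```

```text
clock: 17.85
tcp_pos: [0.515, -0.1893, 0.1365]
eef_rot: [-3.141, 0.001, -3.047]
ft_force: [-0.2, -0.1, -3.2]
gripper_width: 0.138
gripper_force: 69.2
```

```bash
python3 -m handwheel '[[[0,0,0],[0,0,-1],0],[[0,0,0],[0,0,-1.2],0],[[0,0,0],[0,0,-1.2],0],[[0,0,0],[0,0,-1.2],0],[[0,0,0],[0,0.1,-1],0]]'
python3 -m handwheel '[[[0,0,0],[0,0,-0.8],0],[[0,0,0],[0,0,0],0],[[0,0,0],[0,0,0],0],[[0,0,0],[0,0,0],0]]'
python3 - <<'E'
from h import *
q=env.capture("scene"); save(q,"s7.png",(150,90,350,250),4)
p=env.capture("top")
for c,z in ((q,0.097),(p,.097)):
  for r in env.mark_of(c,"block"): print(round(r["conf"],2),at_z(c,r["uv"],z))
  for r in env.mark_of(c,"cover"): print("cover",round(r["conf"],2),at_z(c,r["uv"],.006))
s=env.sense(); print(s["tcp_pos"],s["eef_rot"],s["ft_force"],s["moment"])
E
```

```text
clock: 18.35
tcp_pos: [0.5149, -0.188, 0.1935]
eef_rot: [-3.141, 0.001, -3.047]
ft_force: [0.7, 0.8, -4.5]
gripper_width: 0.138
gripper_force: 69.1
clock: 18.75
tcp_pos: [0.514, -0.1875, 0.1991]
eef_rot: [3.141, -0.001, -3.046]
ft_force: [0.0, -0.4, -4.6]
gripper_width: 0.132
gripper_force: 69.2
0.62 [ 0.51282223 -0.17750899  0.097     ]
cover 0.91 [0.50852595 0.18977672 0.006     ]
cover 0.73 [ 0.32771914 -0.17579301  0.006     ]
0.76 [ 0.50800261 -0.18474465  0.097     ]
0.55 [0.4884491  0.17387236 0.097     ]
cover 0.95 [ 0.69469489 -0.17436605  0.006     ]
cover 0.81 [ 0.31347427 -0.16045572  0.006     ]
cover 0.69 [0.50038679 0.1956153  0.006     ]
cover 0.24 [ 0.75405696 -0.08495082  0.006     ]
[ 0.51432322 -0.18767788  0.19943401] [ 3.14138888e+00 -6.04231581e-04 -3.04640720e+00] [ 1.24520144 -0.20234693 -4.22144427] [-0.02687296 -0.01928114 -0.01139954]
```

View pics/s7.png

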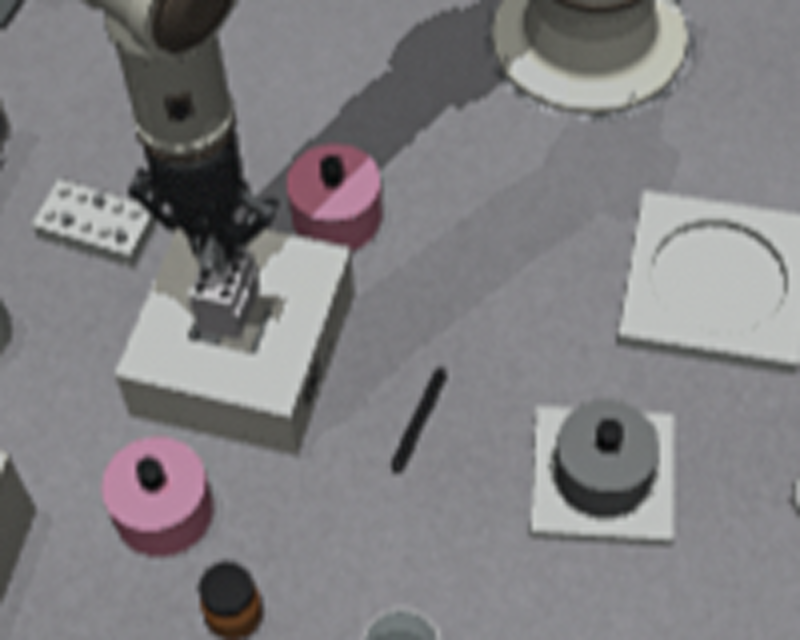

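The block hangs upright above its well, about 16 mm clear of the deck; the cover sits in the small dish's pocket (enlarged px (607,455)); the other things are undisturbed. Let it settle, then hand in.

```bash
python3 -m handwheel '[[[0,0,0],[0,0,0],0],[[0,0,0],[0,0,0],0],[[0,0,0],[0,0,0],0],[[0,0,0],[0,0,0],0],[[0,0,0],[0,0,0],0]]' && python3 -c "
from station import env
print(env.close_job())"
```

```text
clock: 19.55
tcp_pos: [0.5145, -0.1877, 0.1998]
eef_rot: [3.142, 0.0, -3.046]
ft_force: [0.3, 0.2, -3.2]
gripper_width: 0.138
gripper_force: 69.2
the job is handed in; nothing more can be done
None
```

I handed the job in at 19.6 s: the grey cover sits rim down in the small white dish's pocket and is released, and the block was rocked free and is held upright about 16 mm above the heater deck; `env.close_job()` returned no verdict.

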